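# Square a heatsink on a locating plate and hold it up level

## Robot

A 7-joint arm with a two-finger parallel gripper is mounted at the origin on a cart in front of the work surface, level with it; the furniture and walls round the work are solid. World frame = base frame: x ahead of the robot, y to its left, z up, the work surface at z = 0. Lengths are in m, angles in rad, forces in N, time in s.
With the tool pointing down it reaches from about 0.35 to 0.9 m from the base axis. Payload 7.2 kg.
Tool frame: the origin (TCP) lies between the finger pads; the fingertips stand 19 mm ahead of it and the grasp point (between the pads) is the TCP (env.tips_ahead is the distance from the TCP to the fingertips, in m); z points along the fingers, y is the line along which they close (so a half turn about z gives the same grasp; the last joint's range is limited). The gripper opens to 88 mm and grips with 3 to 60 N. Pads are 20 mm wide; open, the fingers measure 115 mm over their backs; the gripper's body (75 mm by 178 mm) begins 61 mm behind the grasp point.
Start: joints at [-1.317, 0.411, -0.013, 1.596, 0.006, 1.134, -0.082], TCP at [0.198, 0.593, 0.242] pointing down, gripper open.
Joint ranges: [-2.95, 2.95], [-0.29, 1.99], [-1.47, 1.44], [0.14, 2.54], [-1.03, 4.17], [0.13, 1.85], [-2.86, 2.86]. Speed limits (rad/s): [2.39, 2.39, 3.01, 3.01, 3.14, 3.14, 3.14].

## Interface

Orientations are given as a unit quaternion [w, x, y, z].
In Python, from rig import env, optics, hand_in gives the robot as it stands. The module is installed in compiled form; this text tells all that it offers.
- The arm moves only by the tool drive_tool, never from a script. Its arguments are lists of equal length, an entry for each row: "angular": the turn, a rotation vector about the world's x, y, z in rad, a list of three; "slide": the shift along the world's x, y, z in mm, a list of three; "grip": the opening, from -1 (shut) to 1 (fully open). A call has 1 to 5 rows; each row shifts and turns the commanded pose from where the row before left it; what a row does not reach is not made up. A row lasts 1/8 s, in which the tool goes at most 62.5 mm and 10.7 degrees, less where a joint would pass 70% of its speed; a pose out of reach is approached as far as the arm can. A call is refused whole if a number of a shift passes 62.5 or a number of a turn 0.188, either way. A call with a gripper value outside its range is refused whole. The fingers move at their own pace and stop on an object; "newtons" is the grip in N (left out, the last holds). Time passes only in rows, so rows that do not move let the fingers close. It gives the time, the measured TCP pose, the force, the opening and the grip force at its end, in the units of the state.
- env.get_state(): the state, without advancing time (a new reading comes with each control period).
- optics.capture(name): name is "scene" or "top" or "wrist"; returns the picture (400x640x3 uint8, blue, green, red); there is no depth.
- optics.camera_params(name): a dict with "fovy" (degrees; the focal length in pixels is half the picture's height over the tangent of half this angle, whatever the lens; pixels are square), "cx", "cy" (the principal point, pixels), "world_to_cam" (4x4, takes a point from world to camera coordinates). Camera axes: x right, y down, z forward; pixel columns grow to the right and rows downward; lengths in m; the calibration is good to about 2 mm. The wrist camera is an equidistant fisheye: a pixel r from the principal point sees the ray r / f radians off the axis. A picture is of the moment at which its call begins: read the wrist's pose just before it. camera_params takes no time and is no camera call; for the wrist camera it gives the pose at the moment of the call.
- hand_in(): hands the job in; it is judged then, once.
Trained networks look in the newest picture that a camera, given by its name, has taken for a name from the list of things; names that differ only in an ending like _2 or _b are one class to them, and where a whole thing is asked for, a point or a joint stands for the part that bears it (a point fixed in the world has none). Each returns a list of dicts, best first, with "score" (0 to 1); they miss things now and then, are a little off and sometimes report something else, mostly with a low value. They report only what shows in the picture. A call takes as long as a camera call. They do not tell look-alikes from the thing itself.
- optics.boxes_of(camera, target): "position" ([column, row] in pixels, amid what is visible of it).
- optics.silhouettes(camera, target): "mask" (400x640 bool, what is visible of it) and "position" ([column, row] in pixels, amid what is visible of it).
- optics.pinpoint(camera, target): "position" ([column, row] in pixels: a listed point, or the origin of a listed thing).
The state is a dict: "time_s": time; "qpos": joint angles; "qd": joint speeds; "joint_efforts": joint torques, N m; "eef_pos": TCP position; "tool_rot": TCP orientation; "contact_force": force on the tool from outside, world axes, zero at the start; "ft_torque": the same for the moment, N m; "grip_width": finger opening in m; "grip_force": force on a finger pad.
Only numpy, scipy, OpenCV 4.12 (cv2) and the standard library are available. Lean on these libraries where they do the work, as an engineer would, in place of code of your own. Each camera call takes 0.05 s, during which the arm holds its last target. There are 200 camera calls.

## Task

Get the finned heatsink ready for a look at its underside: keeping it down on the locating plate, push it until its long side rests against the pair of side pins and its end rests against the single end pin. Then grip it across its width, lift it straight up from that spot until its underside is about 10 cm above the plate, and finish while still holding it there, level, square to the plate and motionless. Leave the tin, the magnifier and the tweezers beside the plate alone.

Things in the scene. Friction and masses are not known exactly. Their poses are not given: they have to be found in the camera images.
- locating_plate: Dark bare steel plate fixed to the table, 160 (x) x 220 (y) x 10 (z) mm, its origin at the centre of its underside on the table. Three steel dowel pins, 10 mm in diameter, stand 12 mm above its top: two side pins at x = +42 mm, y = -12 and +52 mm, and one end pin at x = +15 mm, y = +90 mm (plate frame). The plate's +x side is the side-pin side; +y is the end-pin end. Its position and yaw vary; it cannot move.
- seat (a point): Point on the plate's top face where the centre of the heatsink's underside lies when it touches all three pins: x = +15, y = +20, z = +10 mm in the plate frame; same axes as the plate.
- heatsink: Loose extruded aluminium heatsink, 44 (x, width) x 130 (y, length) x 28 (z, height) mm, about 0.19 kg (varies), seven upright fins running along its length, flat outer sides, lies fins up on the plate. Origin at the centre of its underside; centre of mass 11 mm above this. It starts short of the pins by about 20 to 40 mm in x and 15 to 28 mm in y and up to 0.25 rad askew; its x axis then points roughly to the side pins and its y axis to the end pin. Both ends are alike.
- flux_tin: Small round tin, 50 mm in diameter, 26 mm high, standing loose on the table beside the end-pin end of the plate; bystander. Origin at the centre of its underside.
- magnifier: Small black block magnifier, 34 x 40 x 16 mm, lying loose on the table beside the end-pin end of the plate; bystander. Origin at the centre of its underside.
- tweezers: Black straight tweezers, 16 x 119 x 10 mm, lying loose on the table along the side-pin side of the plate; bystander. Origin at the centre of its underside, long axis y.
Not all that is in view belongs to the job. There is more than one size of the heatsink; the job needs the largest.

How it is judged:
On the way, in this order (a step that is already met when the one before it is completed fails the run):
1. the heatsink lies flat on the plate with its side against both side pins and its end against the end pin (within 2.5 mm and 0.04 rad) (x of heatsink in the frame of seat between -0.0025 and 0.0025 m and y of heatsink in the frame of seat between -0.0025 and 0.0025 m and z of heatsink in the frame of seat below 0.002 m and angle between heatsink's own z axis and vertical below 0.03 rad and angle between the y axis of heatsink and the y axis of locating_plate, either way round below 0.04 rad), for 0.2 s.
2. the heatsink is lifted more than 20 mm clear above that spot, in the fingers (z of heatsink in the frame of seat above 0.02 m and horizontal distance between heatsink and seat below 0.015 m and contact force between heatsink and the fingers above 1 N), for 0.1 s.
At the end, for the whole second after the job is handed in: The program has ended with the heatsink still gripped in the fingers and carried by nothing else, its underside 70 to 130 mm above the plate's top, within 15 mm of straight above the registered spot, level within 0.07 rad, its length within 0.08 rad of the plate's, and still (z of heatsink in the frame of seat between 0.07 and 0.13 m and horizontal distance between heatsink and seat below 0.015 m and angle between heatsink's own z axis and vertical below 0.07 rad and angle between the y axis of heatsink and the y axis of locating_plate, either way round below 0.08 rad and linear speed of heatsink below 0.015 m/s and angular speed of heatsink below 0.1 rad/s and contact force between heatsink and the fingers above 1 N and contact force between heatsink and locating_plate below 0.05 N); the arm keeps its last pose, push and grip.
It fails at once if the heatsink is lifted more than 15 mm off the plate anywhere but above the registered spot (20 mm) (z of heatsink in the frame of seat above 0.015 m and horizontal distance between heatsink and seat above 0.02 m).
It fails at once if the tin, the magnifier or the tweezers are moved by more than 15 mm (distance of any of flux_tin, magnifier, tweezers from where it was at the start of the episode above 0.015 m).
It also fails if it takes over 64 s, if anything falls off the work surface, if the arm or the gripper's body presses on something with over 40 N, if the wrist force passes 120 N, or if a joint passes its speed limit or range.

## Working session

There is one attempt and no reset: what is moved stays moved. The work goes in short steps, Python scripts to look and compute and a tool call to move; the robot and the scene stay as the last step left them, time stands still between calls to the robot, and variables do not carry over. Pictures are saved under pics/ and viewed, at most 10 in all, crops included, and the job is handed in when it is done.

Besides the shell and the picture viewer there is one more tool, called after "Call:" as name(argument=value, ...) on one line, values as JSON. drive_tool: Moves the arm, as the interface text tells. Its arguments: {"type":"object","properties":{"angular":{"type":"array","items":{"type":"array","items":{"type":"number"}}},"slide":{"type":"array","items":{"type":"array","items":{"type":"number"}}},"grip":{"type":"array","items":{"type":"number"}},"newtons":{"type":"number"}},"required":["angular","slide","grip"]}

```bash
mkdir -p pics; cat > h.py <<'E'
import numpy as np, cv2
from rig import env, optics
def ray(cam,px,P=None):
    P=P or optics.camera_params(cam); f=200/np.tan(np.radians(P['fovy'])/2)
    d=np.array([px[0]-P['cx'],px[1]-P['cy']],float)
    if cam=='wrist':
        r=np.hypot(*d); t=r/f; v=np.array([*(d/max(r,1e-9)*np.sin(t)),np.cos(t)])
    else: v=np.array([*(d/f),1.]); v/=np.linalg.norm(v)
    T=np.array(P['world_to_cam']); R=T[:3,:3]
    return -R.T@T[:3,3], R.T@v
def hit(cam,px,z,P=None):
    o,v=ray(cam,px,P); return o+v*(z-o[2])/v[2]
def proj(cam,p,P=None):
    P=P or optics.camera_params(cam); f=200/np.tan(np.radians(P['fovy'])/2)
    c=(np.array(P['world_to_cam'])@np.append(p,1))[:3]
    if cam=='wrist':
        r=np.hypot(c[0],c[1]); t=np.arctan2(r,c[2]); return np.array([P['cx'],P['cy']])+c[:2]/max(r,1e-9)*t*f
    return np.array([P['cx'],P['cy']])+c[:2]/c[2]*f
E
python3 - <<'E'
from h import *
for c in ('top','scene'):
    cv2.imwrite(f'pics/{c}1.png',optics.capture(c))
    for t in ('locating_plate','seat','heatsink','flux_tin','magnifier','tweezers'):
        z={'locating_plate':0,'seat':.01,'heatsink':.01}.get(t,0)
        print(c,t,[(np.round(d['position'],1),round(d['score'],2),np.round(hit(c,d['position'],z),3)) for d in optics.pinpoint(c,t)[:4]])
s=env.get_state();print(s['time_s'],s['eef_pos'],s['tool_rot'],s['grip_width'],optics.camera_params('top'))
E
```

```text
top locating_plate [(array([378.5, 229.7]), 0.65, array([ 0.562, -0.011,  0.   ]))]
top seat [(array([388.2, 178.3]), 0.71, array([ 0.671, -0.034,  0.01 ])), (array([370.9, 220.9]), 0.57, array([0.58 , 0.006, 0.01 ]))]
top heatsink [(array([248.2, 218.4]), 0.95, array([0.59 , 0.268, 0.01 ])), (array([422.7, 128.2]), 0.8, array([ 0.779, -0.112,  0.01 ])), (array([382.9, 240.4]), 0.79, array([ 0.539, -0.018,  0.01 ]))]
top flux_tin [(array([306.5, 200.4]), 0.63, array([0.627, 0.143, 0.   ]))]
top magnifier [(array([295.2, 239.4]), 0.7, array([0.544, 0.168, 0.   ]))]
top tweezers [(array([387.9, 179.9]), 0.46, array([ 0.669, -0.034,  0.   ]))]
scene locating_plate [(array([343.6, 240.3]), 0.6, array([ 0.562, -0.006,  0.   ]))]
scene seat [(array([340.1, 230.4]), 0.67, array([0.577, 0.013, 0.01 ]))]
scene heatsink [(array([337. , 243.8]), 0.75, array([ 0.53 , -0.011,  0.01 ])), (array([429.9, 210. ]), 0.72, array([ 0.784, -0.109,  0.01 ])), (array([259.7, 203.1]), 0.56, array([0.566, 0.248, 0.01 ]))]
scene flux_tin [(array([339.4, 240.1]), 0.7, array([0.557, 0.001, 0.   ])), (array([302.6, 205.2]), 0.64, array([0.636, 0.167, 0.   ]))]
scene magnifier [(array([274.8, 216.9]), 0.71, array([0.549, 0.182, 0.   ]))]
scene tweezers [(array([379.9, 224.6]), 0.52, array([ 0.666, -0.037,  0.   ]))]
0.7 [0.19768436 0.59289881 0.24166933] [1.81612573e-05 1.60197927e-01 9.87084912e-01 1.72584788e-05] 0.08808378299071842 {'fovy': 51.4550639035064, 'cx': 317.7372545195317, 'cy': 201.75246478358702, 'world_to_cam': array([[-0.01369559, -0.9992684 , -0.03570835,  0.12679121],
       [-0.99355952,  0.01761723, -0.11193353,  0.61794628],
       [ 0.11248073,  0.03394538, -0.99307391,  0.8245707 ],
       [ 0.        ,  0.        ,  0.        ,  1.        ]])}
```

View pics/top1.png

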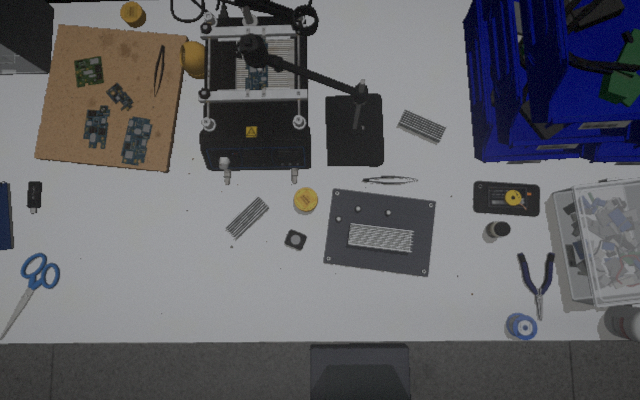

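View pics/scene1.png

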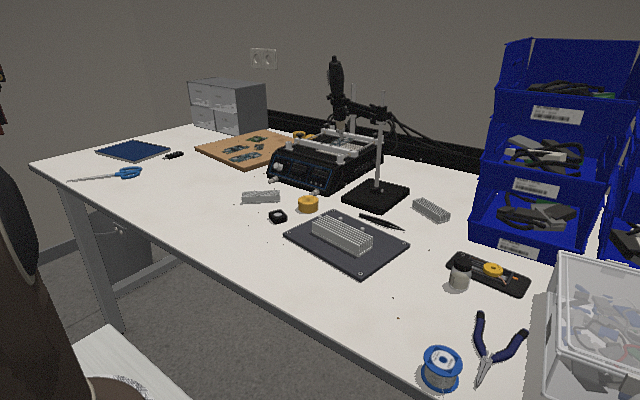

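The largest heatsink is the one on the plate. In the top view its centre is about (381,238), the side pins are at (358,208) and (388,212), and the end pin is at (338,218). The look-alikes are off the plate at (248,218) and (422,126). Next I move over the plate for a close look.

Call:
drive_tool(angular=[[0,0,-0.15],[0,0,-0.15],[0,0,-0.15],[0,0,-0.15],[0,0,-0.15]], slide=[[30,-50,0],[30,-50,0],[30,-50,0],[30,-50,0],[30,-50,0]], grip=[1,1,1,1,1])

```text
time_s: 1.32
eef_pos: [0.3485, 0.3413, 0.242]
tool_rot: [-0.0, 0.513, 0.859, 0.0]
contact_force: [1.7, 0.7, 0.2]
grip_width: 0.088
grip_force: 0.0
```

Call:
drive_tool(angular=[[0,0,-0.15],[0,0,-0.15],[0,0,-0.15],[0,0,-0.15],[0,0,-0.05]], slide=[[30,-50,0],[30,-50,0],[30,-50,0],[30,-50,0],[30,-50,0]], grip=[1,1,1,1,1])

```text
time_s: 1.95
eef_pos: [0.4985, 0.0914, 0.2421]
tool_rot: [0.0, 0.759, 0.651, 0.001]
contact_force: [0.0, 0.4, 0.1]
grip_width: 0.0878
grip_force: 0.0
```

Call:
drive_tool(angular=[[0,0,0],[0,0,0],[0,0,0]], slide=[[20,-50,0],[20,-50,0],[0,0,0]], grip=[1,1,1])

```text
time_s: 2.33
eef_pos: [0.5385, -0.0119, 0.242]
tool_rot: [0.001, 0.761, 0.649, -0.0]
contact_force: [-0.1, 0.2, -0.1]
grip_width: 0.0879
grip_force: 0.0
```

```bash
python3 - <<'E'
from h import *
pins=[hit('top',p,.022) for p in((358,208),(388,212),(338,218))];print(np.round(pins,4))
P=optics.camera_params('wrist');im=optics.capture('wrist');cv2.imwrite('pics/w1.png',im);np.save('P1.npy',P,allow_pickle=True)
for t,z in(('locating_plate',0),('seat',.01),('heatsink',.01)):
    print(t,[(np.round(d['position'],1),round(d['score'],2),np.round(hit('wrist',d['position'],z,P),4)) for d in optics.pinpoint('wrist',t)[:4]])
s=env.get_state();print(s['time_s'],s['eef_pos'],s['tool_rot'],s['qpos'])
E
```

```text
[[ 0.6068  0.0331  0.022 ]
 [ 0.5974 -0.0293  0.022 ]
 [ 0.5865  0.0755  0.022 ]]
locating_plate [(array([331.1, 168.3]), 0.73, array([ 0.5529, -0.0087,  0.    ]))]
seat [(array([348.5, 154.3]), 0.81, array([0.5765, 0.0069, 0.01  ])), (array([332.6, 169.2]), 0.34, array([ 0.5545, -0.0084,  0.01  ]))]
heatsink [(array([494.6, 213.1]), 0.93, array([ 0.7765, -0.1039,  0.01  ])), (array([324.5, 170.4]), 0.63, array([ 0.5444, -0.0083,  0.01  ]))]
2.525 [ 0.53737301 -0.00562327  0.24153215] [-3.93643193e-04  7.57829545e-01  6.52452465e-01  7.60363570e-05] [-0.53316999  0.28211484  0.56281557  1.83839023 -0.17099731  1.06943208
 -0.05469163]
```

View pics/w1.png

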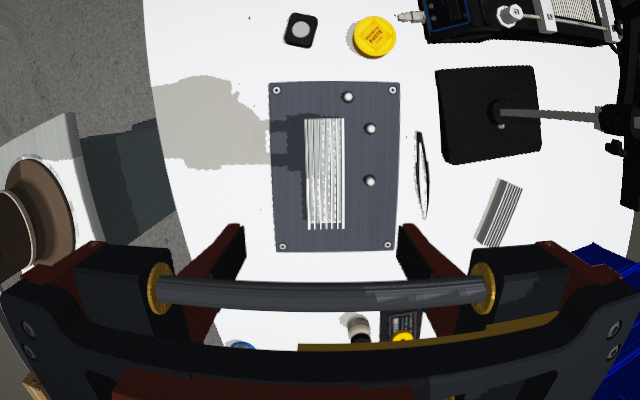

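Wrist view: the heatsink spans columns 305–344 and rows 118–229. The side pins are at (371,128) and (370,181), the end pin at (348,97), and the plate corners near (269,82), (400,82), (396,250) and (275,251). Now I fit the poses.

```bash
cat > fit.py <<'E'
from h import *
from scipy.optimize import least_squares
def plate(im,P,guess):
    # pins' top centres by bright blobs near guess
    g=im.min(2); pts=[]
    for p in guess:
        x,y=map(int,p); w=g[y-8:y+9,x-8:x+9].astype(float); w=np.clip(w-110,0,None)
        yy,xx=np.mgrid[y-8:y+9,x-8:x+9]; pts.append((np.sum(w*xx)/w.sum(),np.sum(w*yy)/w.sum()))
    L=np.array([(.042,.052),(.042,-.012),(.015,.09)])
    W=np.array([hit('wrist',p,.022,P)[:2] for p in pts])
    def res(q): c,s=np.cos(q[2]),np.sin(q[2]); return (L@np.array([[c,s],[-s,c]])+q[:2]-W).ravel()
    r=least_squares(res,[.56,-.01,-.1]); return r.x,res(r.x),pts
def sink(im,P,z=.038,near=(.545,-.01)):
    out=[]
    for d in optics.silhouettes('wrist','heatsink'):
        m=d['mask'].astype(np.uint8); cs,_=cv2.findContours(m,cv2.RETR_EXTERNAL,cv2.CHAIN_APPROX_NONE)
        c=max(cs,key=cv2.contourArea)[:,0]
        W=np.array([hit('wrist',p,z,P)[:2] for p in c],np.float32)
        (cx,cy),(a,b),th=cv2.minAreaRect(W*1000)
        if np.hypot(cx/1000-near[0],cy/1000-near[1])<.08:
            th=np.radians(th if a<b else th+90); th=(th+np.pi/2)%np.pi-np.pi/2
            out.append((round(d['score'],2),round(cx,1),round(cy,1),round(min(a,b),1),round(max(a,b),1),round(th,3)))
    return out
def inplate(q,xy): c,s=np.cos(q[2]),np.sin(q[2]); return np.array([[c,s],[-s,c]])@(np.array(xy)-q[:2])
E
python3 - <<'E'
from fit import *
P=np.load('P1.npy',allow_pickle=True).item(); im=cv2.imread('pics/w1.png')
q,r,pts=plate(im,P,[(371,128),(370,181),(348,97)]);print('plate',q,np.round(r*1000,1),np.round(pts,1))
for c in((269,82),(400,82),(396,250),(275,251)): print('corner in plate',np.round(inplate(q,hit('wrist',c,.01,P)[:2]),4))
for s in sink(im,P): print(s, inplate(q,np.array(s[1:3])/1000))
c,s=np.cos(q[2]),np.sin(q[2]);print('seat',q[:2]+np.array([[c,-s],[s,c]])@[.015,.02])
print('tcp y axis',optics.camera_params('wrist')['world_to_cam'][:3,:3])
E
```

```text
plate [ 0.55765527 -0.01028272 -0.14481027] [ 0.1 -0.  -0.  -0.  -0.   0. ] [[371.1 128.5]
 [370.4 181.5]
 [348.2  96.2]]
corner in plate [-0.0788  0.1103]
corner in plate [0.0801 0.11  ]
corner in plate [ 0.0827 -0.1097]
corner in plate [-0.0808 -0.1078]
(0.56, 544.9, -8.0, 45.8, 128.2, np.float64(-0.144)) [-0.01295117  0.00041818]
seat [0.57538437 0.00734338]
tcp y axis [[ 9.88960689e-01 -1.48178044e-01 -1.50686840e-04]
 [-1.43288098e-01 -9.56582617e-01  2.53807443e-01]
 [-3.77528350e-02 -2.50983993e-01 -9.67254754e-01]]
```

Call:
drive_tool(angular=[[0,0,0.006],[0,0,0],[0,0,0],[0,0,0],[0,0,0]], slide=[[7.5,-2.5,-40],[0,0,-50],[0,0,-40],[0,0,-20],[0,0,0]], grip=[0.36,0.36,0.36,0.36,0.36], newtons=10)

```text
time_s: 3.2
eef_pos: [0.544, -0.0082, 0.0904]
tool_rot: [-0.001, 0.756, 0.655, -0.001]
contact_force: [0.7, 0.4, -0.0]
grip_width: 0.0594
grip_force: 0.0
```

```bash
python3 - <<'E'
from fit import *
P=optics.camera_params('wrist');im=optics.capture('wrist');cv2.imwrite('pics/w2.png',im)
print(sink(im,P)); s=env.get_state();print(s['time_s'],s['eef_pos'],s['tool_rot'],s['grip_width'])
E
```

```text
[(0.72, 545.7, 0.9, 44.4, 111.1, np.float64(-0.13))]
3.3 [ 0.5455309  -0.00876892  0.09233452] [1.06435193e-04 7.56063676e-01 6.54497979e-01 3.21203204e-04] 0.05992320247757443
```

View pics/w2.png

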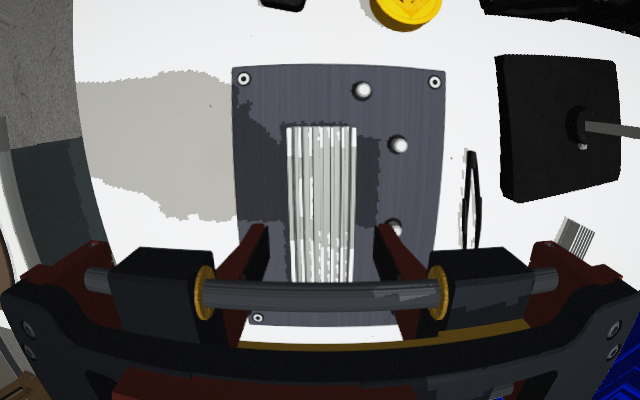

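The fingers straddle the heatsink (columns 288–355, rows 126 down), and the right finger at (385,235) is clear of the pin at (393,230). Descend and close.

Call:
drive_tool(angular=[[0,0,0],[0,0,0],[0,0,0],[0,0,0]], slide=[[0,0,-25],[0,0,-20],[0,0,-13],[0,0,0]], grip=[0.36,0.36,0.36,0.36])

```text
time_s: 3.8
eef_pos: [0.5452, -0.0094, 0.0338]
tool_rot: [-0.0, 0.756, 0.654, -0.0]
contact_force: [-0.5, -0.9, -0.1]
grip_width: 0.0597
grip_force: 0.0
```

Call:
drive_tool(angular=[[0,0,0],[0,0,0],[0,0,0],[0,0,0],[0,0,0]], slide=[[0,0,0],[0,0,0],[0,0,0],[0,0,0],[0,0,0]], grip=[-0.2,-0.2,-0.2,-0.2,-0.2], newtons=10)

```text
time_s: 4.42
eef_pos: [0.5454, -0.0095, 0.0344]
tool_rot: [0.0, 0.756, 0.654, 0.0]
contact_force: [-3.2, 0.7, 5.6]
grip_width: 0.0439
grip_force: 10.0
```

Call:
drive_tool(angular=[[0,0,0],[0,0,0],[0,0,0],[0,0,0]], slide=[[0.7,5,0],[0.7,5,0],[0.7,5,0],[0,0,0]], grip=[-0.2,-0.2,-0.2,-0.2])

```text
time_s: 4.92
eef_pos: [0.5482, 0.0048, 0.0344]
tool_rot: [0.001, 0.757, 0.654, 0.0]
contact_force: [-0.2, -2.2, 4.9]
grip_width: 0.0438
grip_force: 10.0
```

Call:
drive_tool(angular=[[0,0,0],[0,0,0],[0,0,0],[0,0,0]], slide=[[7,-1,0],[7,-1,0],[7,-1,0],[0,0,0]], grip=[-0.2,-0.2,-0.2,-0.2])

```text
time_s: 5.42
eef_pos: [0.5676, 0.0028, 0.0339]
tool_rot: [-0.001, 0.756, 0.654, -0.0]
contact_force: [-3.2, 0.5, 6.7]
grip_width: 0.044
grip_force: 10.0
```

Call:
drive_tool(angular=[[0,0,0],[0,0,0]], slide=[[0.2,1.5,0],[0,0,0]], grip=[-0.2,-0.2])

```text
time_s: 5.68
eef_pos: [0.5681, 0.0035, 0.0339]
tool_rot: [-0.0, 0.757, 0.654, -0.0]
contact_force: [-3.5, -2.1, 6.2]
grip_width: 0.0438
grip_force: 10.0
```

Call:
drive_tool(angular=[[0,0,0],[0,0,0]], slide=[[0.2,1.5,0],[0,0,0]], grip=[-0.2,-0.2])

```text
time_s: 5.92
eef_pos: [0.5689, 0.005, 0.0339]
tool_rot: [0.0, 0.757, 0.654, 0.0]
contact_force: [-2.0, -3.7, 5.3]
grip_width: 0.0444
grip_force: 10.0
```

Call:
drive_tool(angular=[[0,0,0],[0,0,0]], slide=[[4,-0.6,0],[0,0,0]], grip=[-0.2,-0.2])

```text
time_s: 6.18
eef_pos: [0.5712, 0.0052, 0.0337]
tool_rot: [-0.001, 0.756, 0.654, -0.001]
contact_force: [-7.9, -1.2, 11.1]
grip_width: 0.0433
grip_force: 10.0
```

Call:
drive_tool(angular=[[0,0,0],[0,0,0]], slide=[[1.5,-0.2,0],[0,0,0]], grip=[-0.2,-0.2])

```text
time_s: 6.42
eef_pos: [0.5724, 0.0052, 0.0337]
tool_rot: [-0.002, 0.756, 0.654, -0.001]
contact_force: [-8.1, -0.7, 10.4]
grip_width: 0.0441
grip_force: 10.0
```

Call:
drive_tool(angular=[[0,0,0],[0,0,0]], slide=[[0.2,1.5,0],[0,0,0]], grip=[-0.2,-0.2])

```text
time_s: 6.68
eef_pos: [0.5738, 0.0063, 0.0337]
tool_rot: [-0.0, 0.756, 0.654, -0.0]
contact_force: [-4.2, -1.9, 6.0]
grip_width: 0.0439
grip_force: 10.0
```

Call:
drive_tool(angular=[[0,0,0],[0,0,0]], slide=[[1,-0.15,0],[0,0,0]], grip=[-0.2,-0.2])

```text
time_s: 6.92
eef_pos: [0.5739, 0.0063, 0.0336]
tool_rot: [-0.001, 0.756, 0.654, -0.001]
contact_force: [-7.0, -1.7, 9.9]
grip_width: 0.0441
grip_force: 10.0
```

Call:
drive_tool(angular=[[0,0,0],[0,0,0],[0,0,0]], slide=[[0.2,1.5,0],[1,0,0],[0,0,0]], grip=[-0.2,-0.2,-0.2])

```text
time_s: 7.3
eef_pos: [0.5752, 0.0075, 0.0336]
tool_rot: [-0.001, 0.756, 0.654, -0.001]
contact_force: [-7.4, -3.1, 9.7]
grip_width: 0.044
grip_force: 10.0
```

```bash
python3 - <<'E'
from fit import *
P=optics.camera_params('wrist');im=optics.capture('wrist')
cv2.imwrite('pics/w3.png',cv2.resize(im[20:300,200:520],None,fx=2,fy=2))
s=env.get_state();print(s['time_s'],s['eef_pos'],s['tool_rot'],s['contact_force'],inplate((.55766,-.01028,-.1448),s['eef_pos'][:2]))
E
```

```text
7.35 [0.57518092 0.00746888 0.03361361] [-0.00104058  0.75649013  0.65400363 -0.00092615] [-7.14514422 -2.66714562  9.02001535] [0.01477649 0.0200913 ]
```

View pics/w3.png

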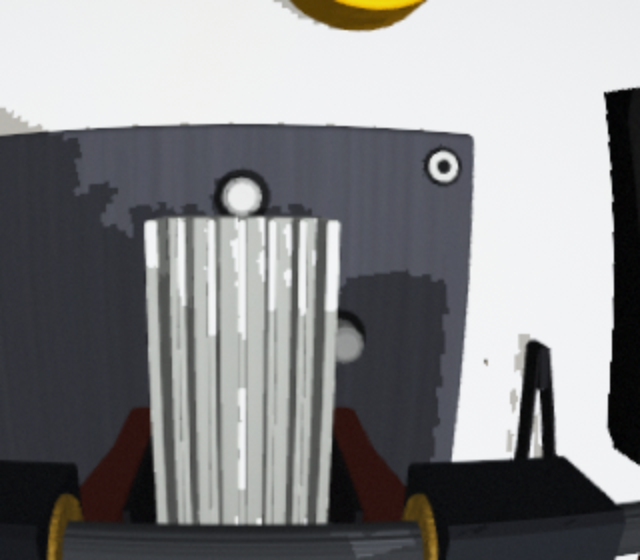

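The heatsink's end edge (crop row 216) is right under the end pin at (242,193), and its right side edge is at the pin at (348,340). I check these numerically.

```bash
python3 - <<'E'
from fit import *
P=optics.camera_params('wrist');q=(.55766,-.01028,-.1448)
f=lambda cx,cy,z: np.round(1000*inplate(q,hit('wrist',(200+cx/2,20+cy/2),z,P)[:2]),1)
print('endpin',f(242,193,.022),'15,90'); print('end edge',f(242,217,.038),f(147,220,.038),f(340,220,.038),'y85')
print('side edge R',f(340,224,.038),f(334,400,.038),'x37');print('side L',f(146,224,.038),f(154,400,.038),'x-7')
print('screw/corner',f(472,134,.01),'80,110')
E
```

```text
endpin [15.3 90.7] 15,90
end edge [15.3 85.2] [-6.1 84.8] [37.4 84.8] y85
side edge R [37.4 83.9] [37.3 42.1] x37
side L [-6.4 83.9] [-5.8 42.1] x-7
screw/corner [ 79.2 109.5] 80,110
```

Call:
drive_tool(angular=[[0,0,0],[0,0,0]], slide=[[0.2,1.5,0],[0,0,0]], grip=[-0.2,-0.2])

```text
time_s: 7.6
eef_pos: [0.5752, 0.0076, 0.0336]
tool_rot: [-0.001, 0.757, 0.654, -0.001]
contact_force: [-7.1, -5.9, 8.9]
grip_width: 0.0439
grip_force: 10.0
```

Call:
drive_tool(angular=[[0,0,0],[0,0,0]], slide=[[1,-0.15,0],[0,0,0]], grip=[-0.2,-0.2])

```text
time_s: 7.85
eef_pos: [0.5752, 0.0076, 0.0335]
tool_rot: [-0.001, 0.757, 0.654, -0.002]
contact_force: [-11.1, -4.8, 12.1]
grip_width: 0.0441
grip_force: 10.0
```

Motion is now blocked in both directions, so it is in contact with the pins. I release briefly so it lies flat and unstressed, then regrip more firmly.

Call:
drive_tool(angular=[[0,0,0],[0,0,0],[0,0,0],[0,0,0]], slide=[[0,0,0],[0,0,0],[-1.5,-1,0],[0,0,0]], grip=[0.2,0.2,0.2,0.2])

```text
time_s: 8.35
eef_pos: [0.5763, 0.008, 0.0336]
tool_rot: [0.0, 0.756, 0.654, 0.0]
contact_force: [-0.2, -0.4, -0.1]
grip_width: 0.0525
grip_force: 0.0
```

```bash
python3 - <<'E'
from fit import *
P=optics.camera_params('wrist');im=optics.capture('wrist')
cv2.imwrite('pics/w4.png',cv2.resize(im[20:300,200:520],None,fx=2,fy=2))
s=env.get_state();print(s['time_s'],s['eef_pos'],s['tool_rot'],s['contact_force'],inplate((.55766,-.01028,-.1448),s['eef_pos'][:2]))
E
```

```text
8.4 [0.57632527 0.00791379 0.03361742] [2.40372863e-05 7.56452743e-01 6.54048349e-01 6.89467886e-05] [-0.55652006  0.67720828 -0.18904306] [0.01584467 0.02069668]
```

View pics/w4.png

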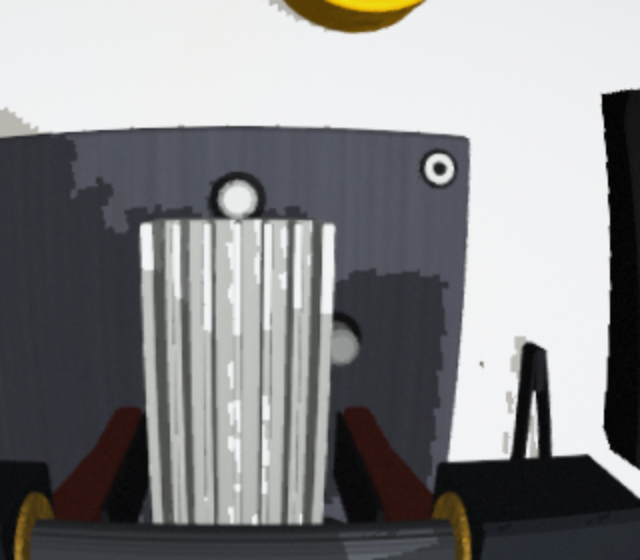

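The heatsink still touches both visible pins, at (237,200) and (342,343), and lies flat. Regrip and lift.

Call:
drive_tool(angular=[[0,0,0],[0,0,0],[0,0,0],[0,0,0],[0,0,0]], slide=[[0,0,0],[0,0,0],[0,0,0],[0,0,0],[0,0,0]], grip=[-0.3,-0.3,-0.3,-0.3,-0.3], newtons=30)

```text
time_s: 9.02
eef_pos: [0.5752, 0.008, 0.0335]
tool_rot: [-0.001, 0.756, 0.654, -0.001]
contact_force: [-5.0, 0.8, 4.4]
grip_width: 0.0441
grip_force: 30.0
```

Call:
drive_tool(angular=[[0,0,0],[0,0,0],[0,0,0],[0,0,0],[0,0,0]], slide=[[0,0,4],[0,0,8],[0,0,12],[0,0,12],[0,0,12]], grip=[-0.3,-0.3,-0.3,-0.3,-0.3])

```text
time_s: 9.65
eef_pos: [0.5769, 0.0078, 0.083]
tool_rot: [0.0, 0.756, 0.654, 0.001]
contact_force: [-0.4, -0.6, -1.6]
grip_width: 0.0435
grip_force: 30.0
```

Call:
drive_tool(angular=[[0,0,0],[0,0,0],[0,0,0],[0,0,0],[0,0,0]], slide=[[0,0,14],[0,0,14],[0,0,14],[0,0,7],[0,0,3]], grip=[-0.3,-0.3,-0.3,-0.3,-0.3])

```text
time_s: 10.28
eef_pos: [0.5764, 0.0079, 0.1341]
tool_rot: [0.0, 0.756, 0.654, 0.0]
contact_force: [0.9, 0.2, -2.3]
grip_width: 0.0435
grip_force: 30.0
```

Call:
drive_tool(angular=[[0,0,0],[0,0,0],[0,0,0],[0,0,0]], slide=[[0,0,0],[0,0,0],[0,0,0],[0,0,0]], grip=[-0.3,-0.3,-0.3,-0.3])

```text
time_s: 10.78
eef_pos: [0.5762, 0.0078, 0.1334]
tool_rot: [-0.0, 0.756, 0.654, -0.0]
contact_force: [0.2, 0.1, -2.5]
grip_width: 0.0436
grip_force: 30.0
```

```bash
python3 - <<'E'
from fit import *
im=optics.capture('scene');cv2.imwrite('pics/s2.png',cv2.resize(im[100:300,220:480],None,fx=3,fy=3))
s=env.get_state();print(s['time_s'],s['eef_pos'],s['tool_rot'],s['contact_force'],s['grip_force'],abs(s['qd']).max())
E
```

```text
10.825 [0.57618382 0.00776826 0.13345087] [-7.69582977e-05  7.56511069e-01  6.53980866e-01 -1.53941338e-04] [-0.09558868  0.04218886 -1.72648811] 29.988144203089178 0.0019483030144750993
```

View pics/s2.png

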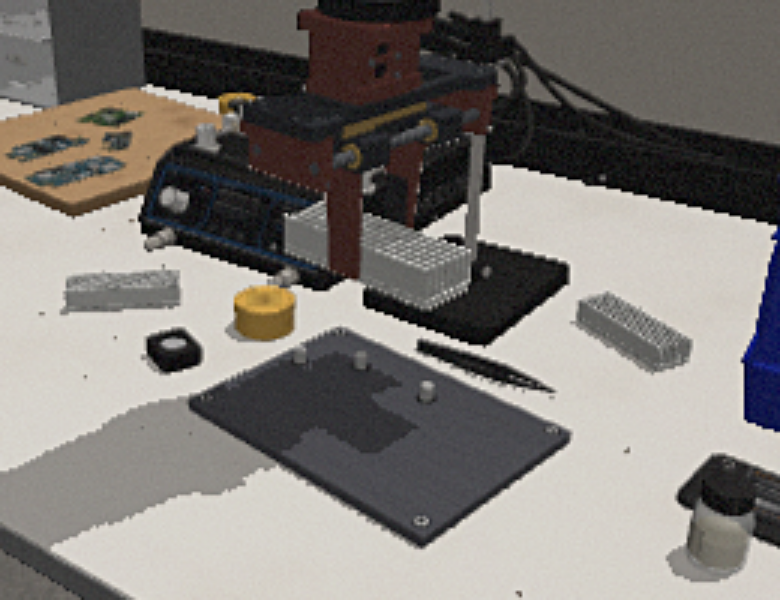

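The heatsink hangs level in the fingers about 10 cm above the plate, around (380,255) in the crop. The tin, magnifier and tweezers look undisturbed.

```bash
python3 -c "from rig import hand_in; print(hand_in())"
```

```text
the job is handed in; nothing more can be done
None
```

The heatsink was pushed against all three pins, gripped across its width and lifted straight up, and I handed the job in with it held level and still about 10 cm above the plate; the tin, magnifier and tweezers were not touched, but no verdict has come back.

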